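Gather the two adapter rings on the carrying bar

ROBOT

A 7-joint arm with a two-finger parallel gripper is mounted at the origin on the work surface. World frame = base frame: x ahead of the robot, y to its left, z up, the work surface at z = 0. Lengths are in m, angles in rad, forces in N, time in s.
With the tool pointing down it reaches from about 0.425 to 0.95 m from the base axis. Payload 4.7 kg.
Tool frame: the origin (TCP) lies between the finger pads; the fingertips stand 22 mm ahead of it and the grasp point (between the pads) lies 3 mm ahead of it; x points along the fingers, z is the direction in which the jaws open and shut, and the axes are right-handed (so a half turn about x gives the same grasp; the last joint's range is limited). The gripper opens to 85 mm and grips with 20 to 120 N. Pads are 22 mm wide; open, the fingers measure 114 mm over their backs; the gripper's body (76 mm by 85 mm) begins 54 mm behind the grasp point. The pads swing forward as they close: fully open they stand 13 mm farther back than shut.
Start: joints at [1.095, 0.469, -0.049, 1.532, 0.024, 1.141, -0.082], TCP at [0.292, -0.609, 0.253] pointing down, gripper open.
Joint ranges: [-2.59, 2.59], [-0.33, 1.99], [-1.39, 1.29], [0.1, 2.45], [-1.04, 4.18], [0.21, 1.99], [-2.66, 2.66]. Speed limits (rad/s): [2.57, 2.57, 3.14, 3.14, 3.14, 3.14, 3.14].

INTERFACE

Orientations are given as a 3x3 rotation matrix whose columns are the frame's x, y, z axes.
In Python, from workcell import r gives the robot as it stands.
- The arm moves only by the tool carry_out, never from a script. Its argument "deltas" is a list of rows, each a list of 6 numbers: the shift along the world's x, y, z normalised to -1 to 1, where 1 is 8 cm, then the turn, a rotation vector about the world's x, y, z normalised to -1 to 1, where 1 is 2 rad. A call has 1 to 12 rows; each row is the pose to reach, as a shift and turn from the pose commanded when the call began; what a row does not reach only later rows make up. A row lasts 1/8 s, in which the tool goes at most 62.5 mm and 10.7 degrees, less where a joint would pass 70% of its speed; a pose out of reach is approached as far as the arm can. A call with a number of a shift or a turn outside -1 to 1 is refused whole. A call with a gripper value outside its range is refused whole. "hand" is the opening in per cent of the stroke, from 0 (shut) to 100 (fully open), set as the call begins (left out, the last holds). The fingers move at their own pace and stop on an object; "grip_force" is the grip in N (left out, the last holds). Time passes only in rows, so rows that repeat a pose let the fingers close. It gives the time, the measured TCP pose, the force and the opening at its end, in the units of the state.
- r.state(): the state, without advancing time (a new reading comes with each control period).
- r.capture(name): name is "side" or "top" or "wrist"; returns the picture (420x560x3 uint8, blue, green, red); there is no depth.
- r.camera_info(name): a dict with "intrinsics" (3x3 intrinsics, pixels), "R" (3x3) and "t" (3): a world point X has camera coordinates R X + t. Camera axes: x right, y down, z forward; pixel columns grow to the right and rows downward; lengths in m; the calibration is good to about 2 mm. A picture is of the moment at which its call begins: read the wrist's pose just before it. camera_info takes no time and is no camera call; for the wrist camera it gives the pose at the moment of the call.
- r.finish_job(): hands the job in, once; it reports no verdict.
The state is a dict: "clock": time; "qpos": joint angles; "qvel": joint speeds; "tau": joint torques, N m; "tcp_pos": TCP position; "tool_rot": TCP orientation; "wrist_force": force on the tool from outside, world axes, zero at the start; "wrist_torque": the same for the moment, N m; "grip_width": opening from 0.0 (shut) to 1.0 (fully open).
Only numpy, scipy, OpenCV 4.12 (cv2) and the standard library are available. Lean on these libraries where they do the work, as an engineer would, in place of code of your own. Each camera call takes 0.05 s, during which the arm holds its last target.

TASK

Take the carrying bar by its grip block, run its rod through both of the black adapter rings standing in the sloping rack, and lift the two rings off together on the bar. Then lower the bar into the open kit tray and let go there, so that the bar lies in the tray with both rings still on its rod. Do not push the other gear on the counter about.

Things in the scene. Friction and masses are not known exactly. Their poses are not given: they have to be found in the camera images.
- bar: Carrying bar, 200 g: gray ribbed grip block 50 mm long (own x), 30 wide (y), 40 high (z), and a steel rod 10 mm in diameter sticking out 120 mm from its +x end, along x, its axis 26 mm above the block's underside. Lies on the underside, the rod level, clear of the counter, pointing roughly to the robot's left. Origin: centre of the block's underside; x towards the rod's tip, z up.
- bar_tip (a point): Rounded free end of the bar's rod: 145 mm from the bar's origin along its x, 26 mm along its z. Axes as the bar.
- ring_low: Black adapter ring in the rack's lower place: outer diameter 64 mm, hole 32 mm, 14 mm thick, 40 to 85 g, loose. Origin: centre of the hole, halfway through the thickness; own z is the hole's axis and starts pointing up the slope (along the rack's +x, 32 degrees above level).
- ring_high: Black adapter ring in the upper place of the rack: the same shape and size as ring_low, and on the same hole axis 55 mm farther up the slope. Origin and axes likewise.
- rack: Sloping ring rack, fixed, base 110 x 100 mm, 0.23 m tall with its rings. Origin on the counter; own x level, the way the slope rises; z up. The two rings stand one behind the other on a ramp rising 32 degrees along +x, hole axes parallel to the ramp: the rod enters from the low (-x) side, tip up 32 degrees. Nothing is above the rings: they come away square to the ramp or straight up.
- rack_low (a point): Point on the rack: hole centre of the lower ring, at (-23, 0, 175) mm in the rack's frame. The ramp lies 32 mm below the hole axis and starts 20 mm before this point. Each ring leans on two posts on its low side, 48 mm high from the ramp, 40 mm apart inside; cheeks 16 mm high keep it from rolling sideways, with 1.5 mm play.
- rack_high (a point): Point on the rack: hole centre of the upper ring, at (23, 0, 204) mm in the rack's frame.
- tray: Open black kit tray, fixed to the counter, 270 mm long (own x), 170 mm wide (own y), walls 30 mm high, walls and floor 5 mm thick. Origin: centre of its underside, on the counter; z up.
- filter: Bystander: smoked glass filter in a steel frame, 104 mm square, 8 mm thick, lying flat. Origin: centre of the underside.
- level: Bystander: round chrome bubble level, 40 mm in diameter, 17 mm high. Origin: centre of the underside.
- adapter: Bystander: blue lens mount adapter lying flat on the counter, 68 mm in diameter, 20 mm high. Not one of the two rings wanted. Origin: centre of the underside.
- battery: Bystander: gray camera battery standing up, 70 x 50 x 110 mm. Origin: centre of the underside.
- cap: Bystander: flat black lens cap, 76 mm in diameter, 12 mm high. Origin: centre of the underside.
- lens: Bystander: black lens standing up, 84 mm in diameter, 110 mm high. Origin: centre of the underside.
Things that resemble listed ones, but are neither listed nor needed, are in the scene too. There is more than one size of the bar; the one meant has the size given above. What is shaped like the rack but purple is not meant.

How it is judged:
By the outcome, as a careful person would: the job done as asked, in the order asked, and still so for the second after the job is handed in, with the robot touching nothing.
It also fails if it takes over 61 s, if anything falls off the work surface, if the arm or the gripper's body presses on something with over 40 N, if the wrist force passes 120 N, or if a joint passes its speed limit or range.

## Working session

There is one attempt and no reset: what is moved stays moved. The work goes in short steps, Python scripts to look and compute and a tool call to move; the robot and the scene stay as the last step left them, time stands still between calls to the robot, and variables do not carry over. Pictures are saved under pics/ and viewed, and the job is handed in when it is done.

Besides the shell and the picture viewer there is one more tool, called after "Emit:" by a JSON object that holds its "api" and its "payload", one argument or row to a line. carry_out: Moves the arm, as the interface text tells. Its arguments: {"type":"object","properties":{"deltas":{"type":"array"},"hand":{"type":"number"},"grip_force":{"type":"number"}},"required":["deltas"]}

```bash
ls; mkdir -p pics
python3 - <<'E'
from workcell import r
import cv2
for n in ["side","top","wrist"]:
    im=r.capture(n); cv2.imwrite(f"pics/{n}0.png",im)
    i=r.camera_info(n); print(n,i)
print(r.state())
E
```

```text
pics
side {'intrinsics': array([[392.90788616,   0.        , 276.9551448 ],
       [  0.        , 392.90788616, 206.09277495],
       [  0.        ,   0.        ,   1.        ]]), 'R': array([[ 0.95522059, -0.29549675, -0.01533934],
       [-0.21641716, -0.66235573, -0.71725066],
       [ 0.20178514,  0.68845229, -0.6966464 ]]), 't': array([-0.49679625,  0.26623046,  0.91773033])}
top {'intrinsics': array([[445.91409244,   0.        , 275.50500442],
       [  0.        , 445.91409244, 205.07359215],
       [  0.        ,   0.        ,   1.        ]]), 'R': array([[ 0.00420253, -0.99998144, -0.00441082],
       [-0.98095392, -0.00326591, -0.19421315],
       [ 0.19419514,  0.005143  , -0.98094944]]), 't': array([0.07349875, 0.55043957, 1.0906854 ])}
wrist {'intrinsics': array([[315.34293253,   0.        , 279.94555482],
       [  0.        , 315.34293253, 212.5921192 ],
       [  0.        ,   0.        ,   1.        ]]), 'R': array([[ 0.43189505, -0.90192294, -0.00129586],
       [-0.86334338, -0.4138357 ,  0.28875287],
       [-0.26096911, -0.12359217, -0.95740279]]), 't': array([-0.67406753, -0.03809194,  0.37972455])}
{'clock': 0.15, 'qpos': array([ 1.09513158,  0.46925518, -0.04860809,  1.53339316,  0.02409038,
        1.14101408, -0.08230859]), 'qvel': array([-0.0016424 , -0.003185  , -0.00072487, -0.00475177,  0.00013994,
        0.00094922,  0.00055738]), 'tau': array([ 4.64363602e-04, -5.10766912e+01, -4.67995880e-02, -2.37979513e+01,
        1.07166142e-02,  5.39087123e-03, -7.51130614e-06]), 'tcp_pos': array([ 0.2914852 , -0.60836966,  0.25251435]), 'tool_rot': array([[-6.69963843e-04,  9.01839160e-01,  4.32071384e-01],
       [ 1.32516582e-03,  4.32071902e-01, -9.01838187e-01],
       [-9.99998898e-01, -3.16327481e-05, -1.48455898e-03]]), 'wrist_force': array([-0.26365379, -0.87567406, -0.25086075]), 'wrist_torque': array([-0.02935113, -0.06474582, -0.04233121]), 'grip_width': 1.0072128498979216}
```

View pics/side0.png

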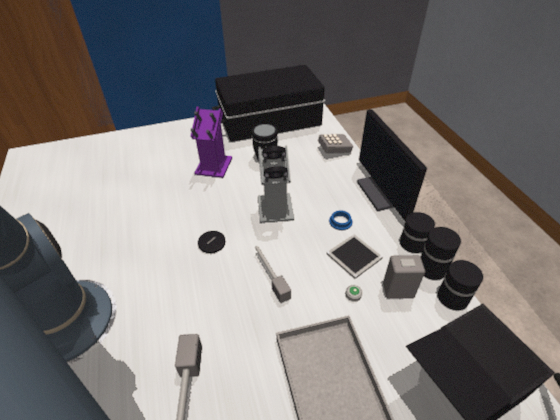

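View pics/top0.png

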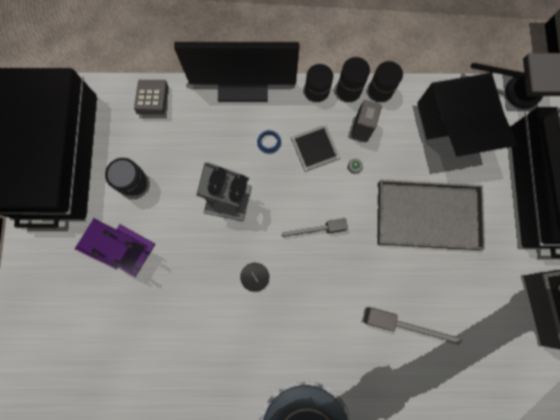

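View pics/wrist0.png

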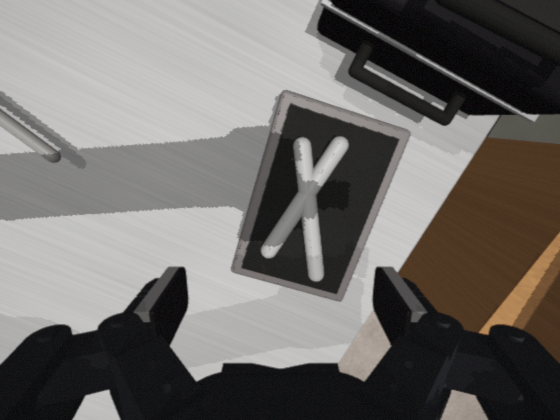

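```bash
cat > h.py <<'E'
import numpy as np, cv2
CAM={}
def load():
    from workcell import r
    for n in ["side","top"]: CAM[n]=r.camera_info(n)
def ray(i,uv):
    K,R,t=i["intrinsics"],np.array(i["R"]),np.array(i["t"])
    d=R.T@np.linalg.inv(K)@np.array([uv[0],uv[1],1.]); return -R.T@t,d
def onz(i,uv,z):
    c,d=ray(i,uv); return c+d*(z-c[2])/d[2]
def proj(i,X):
    X=np.atleast_2d(X); c=X@np.array(i["R"]).T+i["t"]; p=c@i["intrinsics"].T; return p[:,:2]/p[:,2:]
def tri(obs):
    A=np.zeros((3,3));b=np.zeros(3)
    for i,uv in obs:
        c,d=ray(i,uv); d=d/np.linalg.norm(d); P=np.eye(3)-np.outer(d,d); A+=P; b+=P@c
    return np.linalg.solve(A,b)
E
python3 - <<'E'
import cv2
a=cv2.imread('pics/top0.png'); s=cv2.imread('pics/side0.png')
def c(im,x0,y0,x1,y1,k,n): cv2.imwrite('pics/'+n,cv2.resize(im[y0:y1,x0:x1],None,fx=k,fy=k,interpolation=cv2.INTER_CUBIC))
c(a,190,150,360,250,4.5,'t_crop.png'); c(s,200,130,320,310,3.3,'s_crop.png'); c(a,365,170,495,260,6,'t_tray.png')
from h import *; load()
t=CAM['top']
print('tip',onz(t,(285,234),.026),'blk',onz(t,(337,225),.04))
for p in [(379,182),(481,185),(483,248),(378,245)]: print(onz(t,p,.03))
print(onz(t,(364,313),.04),onz(t,(459,340),.03))
E
```

```text
tip [0.47919944 0.05073054 0.026     ] blk [ 0.50117153 -0.08293881  0.04      ]
[ 0.61810476 -0.1979763   0.03      ]
[ 0.61077594 -0.46669891  0.03      ]
[ 0.44432764 -0.4576601   0.03      ]
[ 0.45104064 -0.1885853   0.03      ]
[ 0.2809832  -0.14484827  0.04      ] [ 0.21671466 -0.37895636  0.03      ]
```

View pics/t_crop.png

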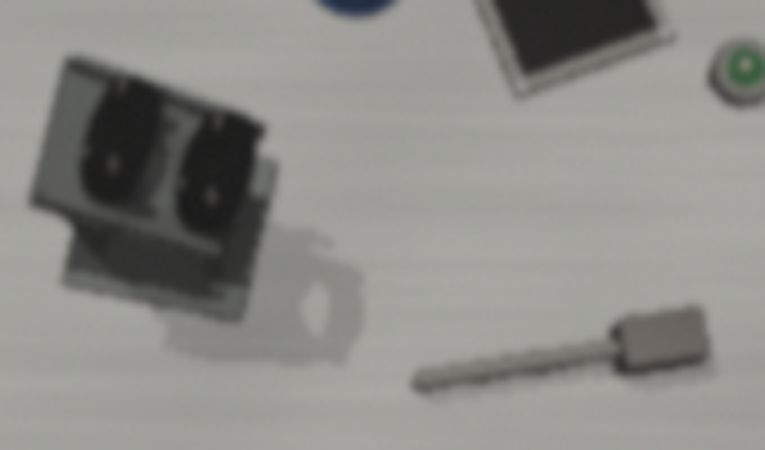

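View pics/s_crop.png

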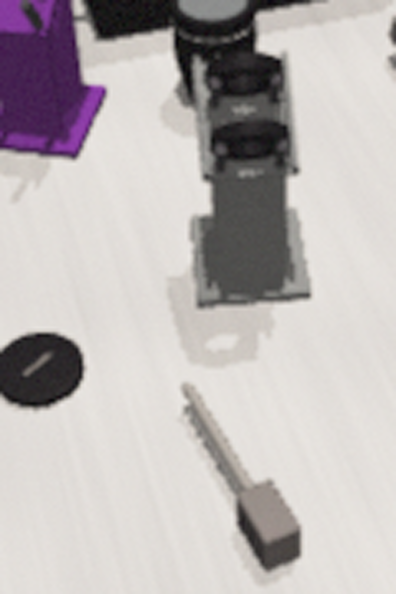

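View pics/t_tray.png

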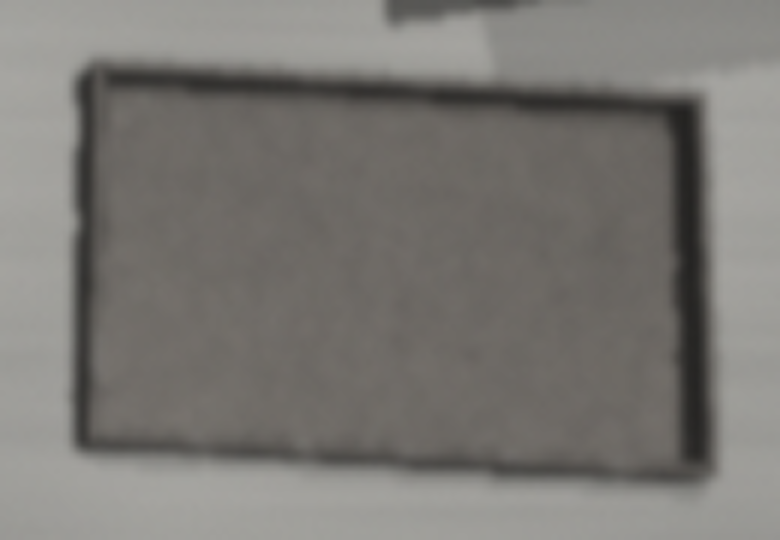

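Run:
```python
from h import *; load()
t,s=CAM['top'],CAM['side']
T=lambda x,y:(190+x/4.5-.4,150+y/4.5-.4); S=lambda x,y:(200+x/3.3-.35,130+y/3.3-.35)
lo=tri([(t,T(215,175)),(s,S(250,140))]); hi=tri([(t,T(120,142)),(s,S(245,75))])
print(lo,hi,hi-lo,np.linalg.norm(hi-lo))
for p in [T(245,320),T(275,160),T(65,285)]: print('base top',onz(t,p,0.005))
for p in [S(197,305),S(310,295)]: print('base side',onz(s,p,0.003))
print('tip',tri([(t,T(415,382)),(s,S(186,386))]))
for p in [T(624,322),T(703,308),T(708,352),T(620,372)]: print('blk top',onz(t,p,0.04))
for p in [S(272,482),S(238,512),S(299,542),S(265,556)]: print('blk side',onz(s,p,0.04))
```

```text
[0.56741348 0.16327534 0.17214952] [0.57751058 0.20856337 0.2012878 ] [0.0100971  0.04528802 0.02913829] 0.05479047534044778
base top [0.51717059 0.15940173 0.005     ]
base top [0.61456961 0.14311098 0.005     ]
base top [0.53783792 0.26670302 0.005     ]
base side [0.51673454 0.16044393 0.003     ]
base side [0.61426917 0.14141034 0.003     ]
tip [0.47952403 0.05889826 0.02215156]
blk top [ 0.51111479 -0.06064802  0.04      ]
blk top [ 0.51940741 -0.10612178  0.04      ]
blk top [ 0.49392686 -0.10830441  0.04      ]
blk top [ 0.48223163 -0.05782535  0.04      ]
blk side [ 0.51405779 -0.06344382  0.04      ]
blk side [ 0.48283745 -0.08088804  0.04      ]
blk side [ 0.51654349 -0.11809647  0.04      ]
blk side [ 0.49031926 -0.1216671   0.04      ]
```

```bash
cat >> h.py <<'E'
def rackR(yaw):
    c,s=np.cos(yaw),np.sin(yaw); return np.array([[c,-s,0],[s,c,0],[0,0,1.]])
def ringpts(c,ax,r,h):
    a=np.linspace(0,2*np.pi,60); u=np.cross([0,0,1],ax);u/=np.linalg.norm(u);v=np.cross(ax,u)
    return c+h*ax+r*(np.cos(a)[:,None]*u+np.sin(a)[:,None]*v)
def draw(im,cam,P,off,k,col):
    p=((proj(cam,P)+.5-off)*k).astype(int); cv2.polylines(im,[p.reshape(-1,1,2)],False,col,1)
def overlay(img,cam,box,k,rack=None,bar=None,tray=None,out=''):
    x0,y0,x1,y1=box; im=cv2.resize(img[y0:y1,x0:x1],None,fx=k,fy=k,interpolation=cv2.INTER_CUBIC); o=np.array([x0,y0])
    if rack is not None:
        x,y,yaw=rack; R=rackR(yaw); T=np.array([x,y,0]); a=np.radians(32)
        ax=R@np.array([np.cos(a),0,np.sin(a)])
        for c,col in (((-.023,0,.175),(0,0,255)),((.0236,0,.2041),(0,255,0))):
            C=T+R@np.array(c)
            for h in(-.007,.007):
                for rr in (.032,.016): draw(im,cam,ringpts(C,ax,rr,h),o,k,col)
        b=np.array([(-.055,-.05,0),(.055,-.05,0),(.055,.05,0),(-.055,.05,0),(-.055,-.05,0)])
        draw(im,cam,T+b@R.T,o,k,(255,0,255))
    if bar is not None:
        x,y,yaw=bar;R=rackR(yaw);T=np.array([x,y,0])
        for z in(0,.04): draw(im,cam,T+np.array([(.025,.015,z),(.025,-.015,z),(-.025,-.015,z),(-.025,.015,z),(.025,.015,z)])@R.T,o,k,(0,0,255) if z else (255,0,0))
        for s in(-.005,.005): draw(im,cam,T+np.array([(.025,s,.026),(.145,s,.026)])@R.T,o,k,(0,255,0))
    if tray is not None:
        x,y,yaw=tray;R=rackR(yaw);T=np.array([x,y,0])
        for z in(0,.03): draw(im,cam,T+np.array([(.135,.085,z),(.135,-.085,z),(-.135,-.085,z),(-.135,.085,z),(.135,.085,z)])@R.T,o,k,(0,0,255))
    cv2.imwrite(out,im)
E
cat > ov.py <<'E'
from h import *; load()
a=cv2.imread('pics/top0.png'); s=cv2.imread('pics/side0.png')
import sys
p=eval(sys.argv[1]); n=sys.argv[2]
overlay(a,CAM['top'],(190,150,500,260),2.5 if 0 else 2.5,p['rack'],p['bar'],p['tray'],f'pics/ovt{n}.png')
overlay(a,CAM['top'],(190,150,360,250),4.5,p['rack'],p['bar'],p['tray'],f'pics/ovu{n}.png')
overlay(s,CAM['side'],(200,130,320,310),3.3,p['rack'],p['bar'],p['tray'],f'pics/ovs{n}.png')
E
python3 ov.py "dict(rack=(.576,.205,np.radians(79.5)),bar=(.5,-.0835,np.radians(99)),tray=(.531,-.328,np.radians(-88.2)))" 1
```

```text
(no output)
```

View pics/ovu1.png

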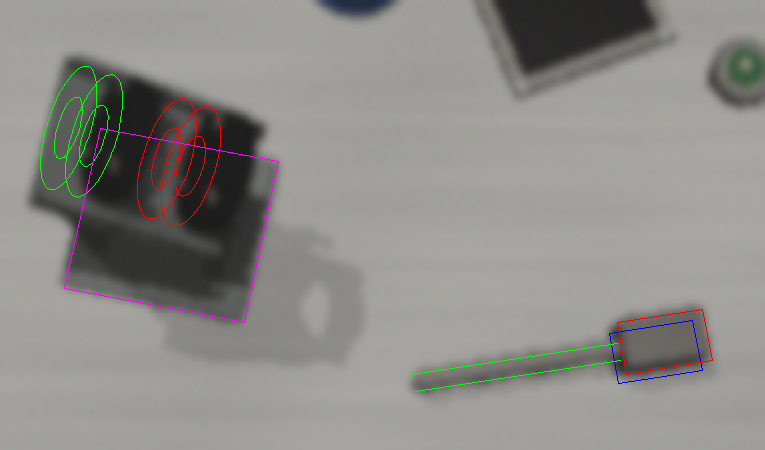

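View pics/ovs1.png

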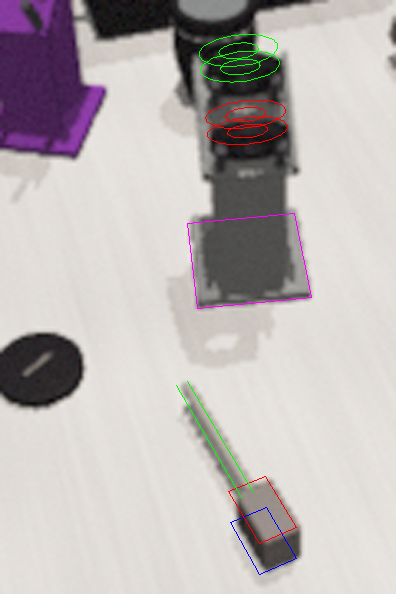

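View pics/ovt1.png

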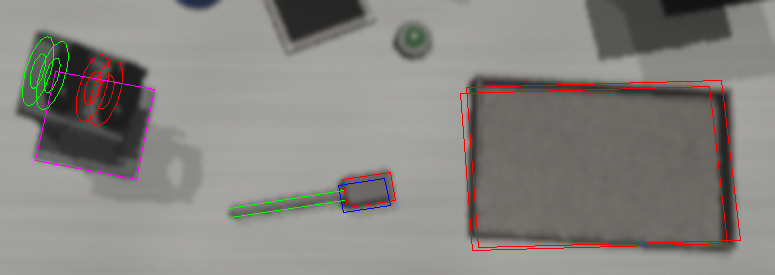

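Emit:
{"api": "carry_out", "payload": {
  "deltas": [
    [0.18,0.47,0,0,0,0.045],
    [0.37,0.94,0,0,0,0.09]
  ],
  "hand": 100
}}

```text
clock: 0.4
tcp_pos: [0.3212, -0.5327, 0.2527]
tool_rot: [[-0.0, 0.809, 0.588], [0.001, 0.588, -0.809], [-1.0, 0.0, -0.001]]
wrist_force: [0.2, 0.1, -0.4]
grip_width: 1.002
```

Emit:
{"api": "carry_out", "payload": {
  "deltas": [
    [0.18,0.48,0,0,0,0.045],
    [0.37,0.97,0,0,0,0.09]
  ]
}}

```text
clock: 0.65
tcp_pos: [0.3511, -0.4546, 0.253]
tool_rot: [[-0.0, 0.69, 0.724], [0.0, 0.724, -0.69], [-1.0, 0.0, -0.0]]
wrist_force: [-0.1, -1.2, -0.5]
grip_width: 0.996
```

Emit:
{"api": "carry_out", "payload": {
  "deltas": [
    [0.18,0.48,0,0,0,0.045],
    [0.37,0.97,0,0,0,0.09]
  ]
}}

```text
clock: 0.9
tcp_pos: [0.3806, -0.377, 0.2532]
tool_rot: [[-0.0, 0.549, 0.836], [0.0, 0.836, -0.549], [-1.0, -0.0, -0.0]]
wrist_force: [0.8, 0.4, -0.5]
grip_width: 0.997
```

Emit:
{"api": "carry_out", "payload": {
  "deltas": [
    [0.18,0.48,0,0,0,0.045],
    [0.37,0.97,0,0,0,0.09]
  ]
}}

```text
clock: 1.15
tcp_pos: [0.4103, -0.2994, 0.2532]
tool_rot: [[-0.0, 0.391, 0.921], [-0.0, 0.921, -0.391], [-1.0, -0.0, -0.0]]
wrist_force: [1.0, 0.6, 0.1]
grip_width: 1.004
```

Emit:
{"api": "carry_out", "payload": {
  "deltas": [
    [0.18,0.48,0,0,0,0.045],
    [0.37,0.97,0,0,0,0.09]
  ]
}}

```text
clock: 1.4
tcp_pos: [0.4398, -0.2219, 0.2532]
tool_rot: [[-0.0, 0.219, 0.976], [-0.0, 0.976, -0.219], [-1.0, -0.0, -0.0]]
wrist_force: [0.1, -0.9, -0.6]
grip_width: 1.003
```

Emit:
{"api": "carry_out", "payload": {
  "deltas": [
    [0.18,0.48,0,0,0,0.045],
    [0.37,0.97,0,0,0,0.09]
  ]
}}

```text
clock: 1.65
tcp_pos: [0.4694, -0.1443, 0.2533]
tool_rot: [[-0.0, 0.041, 0.999], [-0.0, 0.999, -0.041], [-1.0, -0.0, 0.0]]
wrist_force: [1.0, -0.2, 0.9]
grip_width: 0.994
```

Run:
```python
from h import *; load()
from workcell import r
import json
i=r.camera_info('wrist'); im=r.capture('wrist'); cv2.imwrite('pics/w1.png',im)
np.savez('w1.npz',K=i['intrinsics'],R=i['R'],t=i['t'])
cv2.imwrite('pics/w1big.png',cv2.resize(im,None,fx=1.4,fy=1.4,interpolation=cv2.INTER_CUBIC))
print(-np.array(i['R']).T@i['t'], np.array(i['R'])[2])
```

```text
[ 0.47213462 -0.07105284  0.37442818] [-0.01286617 -0.28821133 -0.95748039]
```

View pics/w1big.png

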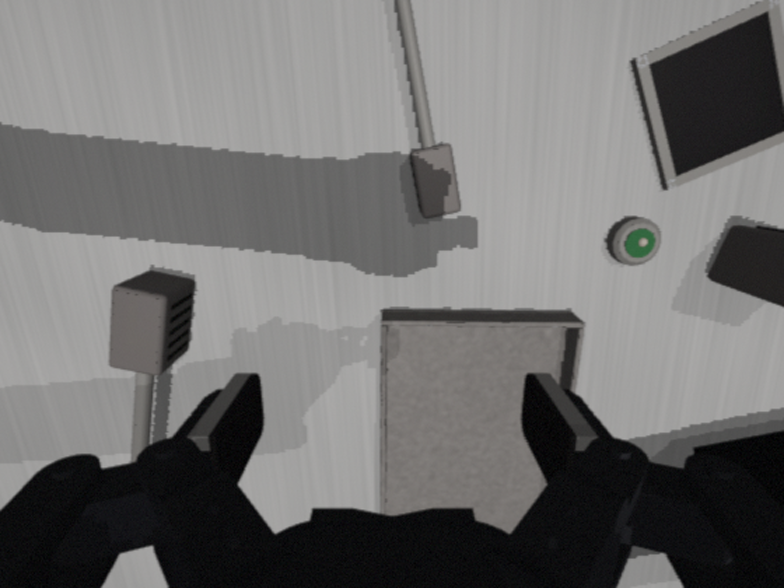

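Run:
```python
from h import *
d=np.load('w1.npz'); w=dict(intrinsics=d['K'],R=d['R'],t=d['t'])
B=lambda x,y:(x/1.4-.15,y/1.4-.15)
P=[onz(w,B(*p),.04) for p in [(412,148),(452,144),(461,210),(423,217)]]
for p in P: print(p)
print('c',np.mean(P,0))
print('rod',onz(w,B(428,145),.026),onz(w,B(402,0),.026))
a,b=onz(w,B(428,145),.026),onz(w,B(402,0),.026); print(np.degrees(np.arctan2(*(b-a)[[1,0]])))
for p in [(382,320),(582,322)]: print('tray',onz(w,B(*p),.03))
im=cv2.imread('pics/w1.png'); overlay(im,w,(240,0,420,160),4,bar=(.5,-.0835,np.radians(99)),tray=(.531,-.328,np.radians(-90)),out='pics/wov1.png')
```

```text
[ 0.48655564 -0.06008577  0.04      ]
[ 0.51524323 -0.05856448  0.04      ]
[ 0.5218378  -0.10543474  0.04      ]
[ 0.49339371 -0.10942964  0.04      ]
c [ 0.5042576  -0.08337866  0.04      ]
rod [ 0.49915101 -0.05800251  0.026     ] [0.48306219 0.03668785 0.026     ]
99.64301835852281
tray [ 0.45833345 -0.1935155   0.03      ]
tray [ 0.62373729 -0.20210024  0.03      ]
```

View pics/wov1.png

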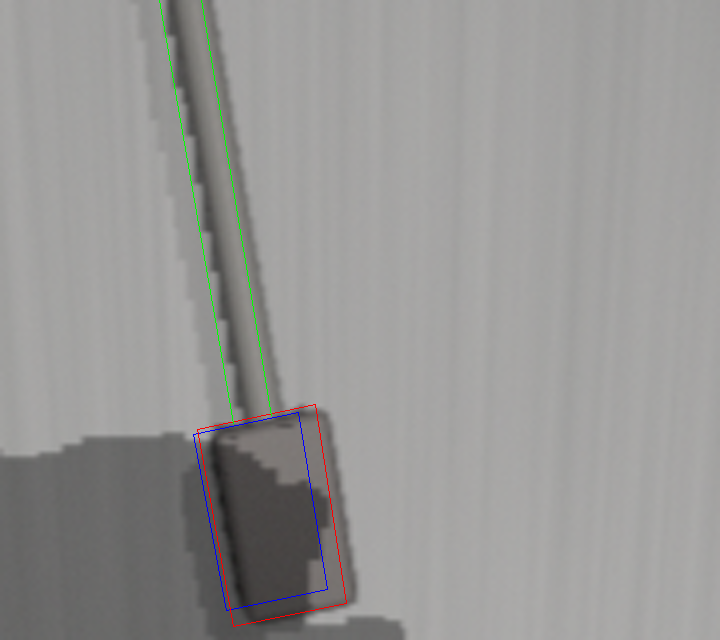

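Emit:
{"api": "carry_out", "payload": {
  "deltas": [
    [0.2,0.38,-0.5,0,0,0.05],
    [0.41,0.765,-1,0,0,0.1],
    [0.41,0.765,-1,0,0,0.1]
  ]
}}

```text
clock: 2.08
tcp_pos: [0.5008, -0.0815, 0.1705]
tool_rot: [[-0.006, -0.16, 0.987], [0.003, 0.987, 0.16], [-1.0, 0.004, -0.005]]
wrist_force: [-0.8, -0.8, -0.4]
grip_width: 1.001
```

```bash
cat > look.py <<'E'
import sys
from h import *; load()
from workcell import r
def snap(c,n):
    i=r.camera_info(c); im=r.capture(c); cv2.imwrite(f'pics/{n}.png',im)
    np.savez(f'{n}.npz',K=i['intrinsics'],R=i['R'],t=i['t']); return im,i
if __name__=='__main__':
    for a in sys.argv[1:]:
        c,n=a.split(':'); snap(c,n)
E
python3 - <<'E'
from look import *
im,i=snap('wrist','w2'); overlay(im,i,(150,60,430,330),2.6,bar=(.503,-.0825,np.radians(99)),out='pics/wov2.png')
E
```

```text
(no output)
```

View pics/wov2.png

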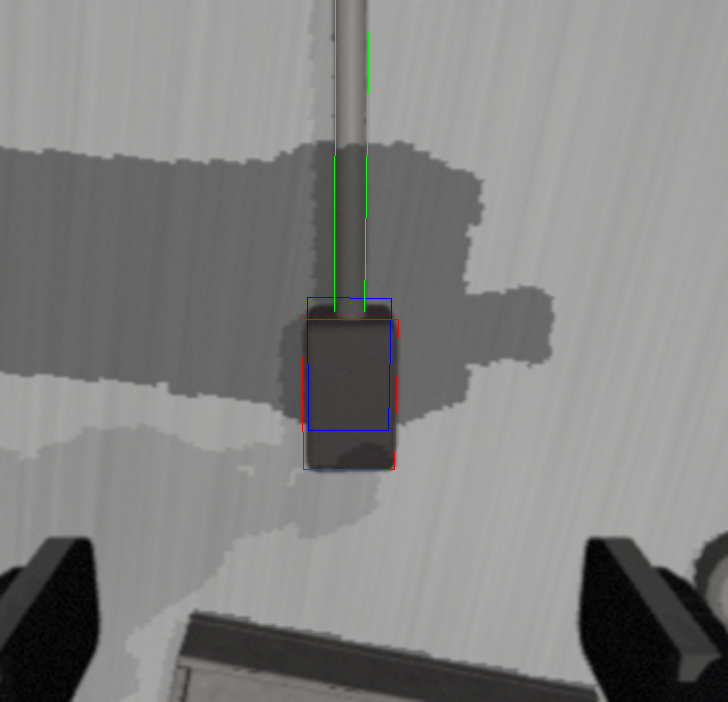

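Emit:
{"api": "carry_out", "payload": {
  "deltas": [
    [0.01,-0.02,-0.5,0,0,0],
    [0.01,-0.02,-1,0,0,0],
    [0.01,-0.02,-1,0,0,0]
  ]
}}

```text
clock: 2.5
tcp_pos: [0.5011, -0.0873, 0.0921]
tool_rot: [[-0.005, -0.153, 0.988], [-0.0, 0.988, 0.153], [-1.0, 0.001, -0.005]]
wrist_force: [-0.3, 0.8, 1.0]
grip_width: 1.003
```

Emit:
{"api": "carry_out", "payload": {
  "deltas": [
    [0,0,-0.3,0,0,0],
    [0,0,-0.6,0,0,0],
    [0,0,-0.74,0,0,0],
    [0,0,-0.74,0,0,0]
  ]
}}

```text
clock: 3.0
tcp_pos: [0.5035, -0.0864, 0.035]
tool_rot: [[0.001, -0.155, 0.988], [-0.0, 0.988, 0.155], [-1.0, -0.001, 0.001]]
wrist_force: [0.3, 0.6, 1.1]
grip_width: 1.002
```

```bash
python3 look.py wrist:w3
```

```text
(no output)
```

View pics/w3.png

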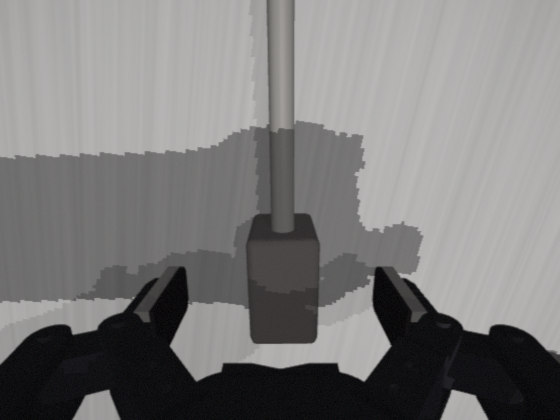

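Emit:
{"api": "carry_out", "payload": {
  "deltas": [
    [0,0.03,-0.03,0,0,0],
    [0,0.03,-0.03,0,0,0],
    [0,0.03,-0.03,0,0,0],
    [0,0.03,-0.03,0,0,0],
    [0,0.03,-0.03,0,0,0],
    [0,0.03,-0.03,0,0,0],
    [0,0.03,-0.03,0,0,0],
    [0,0.03,-0.03,0,0,0]
  ],
  "hand": 0,
  "grip_force": 110
}}

```text
clock: 4.05
tcp_pos: [0.5035, -0.0835, 0.0324]
tool_rot: [[0.001, -0.155, 0.988], [-0.0, 0.988, 0.155], [-1.0, -0.0, 0.001]]
wrist_force: [0.6, -0.4, 5.2]
grip_width: 0.33
```

```bash
python3 ov.py "dict(rack=(.572,.187,np.radians(79.3)),bar=(.503,-.0825,np.radians(99)),tray=(.533,-.328,np.radians(-92)))" 2
```

```text
(no output)
```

View pics/ovu2.png

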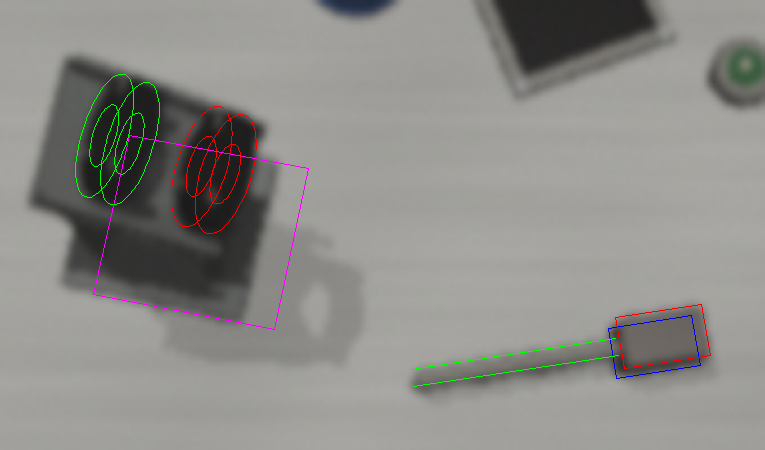

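View pics/ovs2.png

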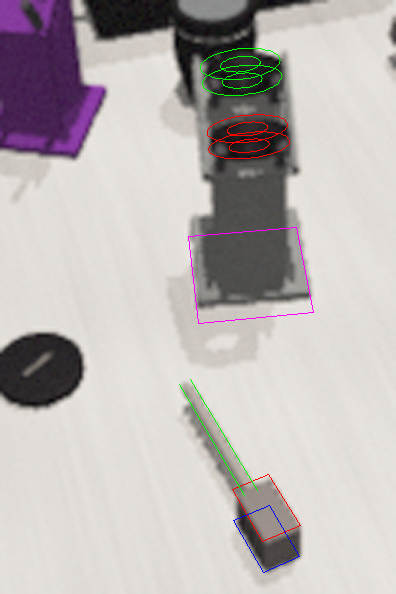

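View pics/ovt2.png

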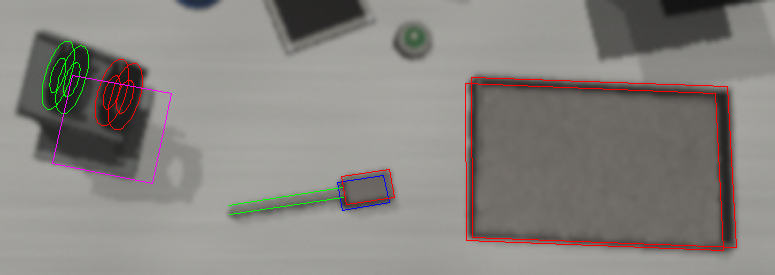

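```bash
cat > plan.py <<'E'
from h import *
from scipy.spatial.transform import Rotation as Ro
TIP=.144; DROP=.0064
def toolR(yaw,pitch):
    h=np.array([np.cos(yaw),np.sin(yaw),0]); z=np.array([0,0,1.])
    y=np.cos(pitch)*h+np.sin(pitch)*z; x=np.sin(pitch)*h-np.cos(pitch)*z
    return np.c_[x,y,np.cross(x,y)]
def tcp_for_tip(tip,R,L=TIP,drop=DROP): return tip-L*R[:,1]-drop*R[:,0]
def delta(p,R):
    from workcell import r
    s=r.state(); dp=p-s['tcp_pos']; rv=Ro.from_matrix(R@s['tool_rot'].T).as_rotvec()
    return np.r_[dp/.08,rv/2],s
def rackaxis(rack):
    x,y,yaw=rack; R=rackR(yaw); T=np.array([x,y,0]); a=np.radians(32)
    return T+R@np.array([-.023,0,.175]), R@np.array([np.cos(a),0,np.sin(a)]), R@np.array([-np.sin(a),0,np.cos(a)])
RACK=(.572,.187,np.radians(79.3))
E
python3 - <<'E'
from plan import *
np.set_printoptions(precision=3,suppress=True)
lo,ax,n=rackaxis(RACK); R=toolR(RACK[2],np.radians(32))
print(lo,ax,n)
for s in (-.09,-.05,0,.085):
    p=tcp_for_tip(lo+s*ax,R); d,st=delta(p,R); print(s,p,d,'tip',lo+s*ax)
E
```

```text
[0.568 0.164 0.175] [0.157 0.833 0.53 ] [-0.098 -0.521  0.848]
-0.09 [ 0.53  -0.034  0.056] [ 0.334  0.619  0.3    0.281 -0.004 -0.167] tip [0.554 0.089 0.127]
-0.05 [ 0.537 -0.001  0.078] [ 0.413  1.036  0.565  0.281 -0.004 -0.167] tip [0.56  0.123 0.149]
0 [0.544 0.041 0.104] [ 0.511  1.557  0.896  0.281 -0.004 -0.167] tip [0.568 0.164 0.175]
0.085 [0.558 0.112 0.149] [ 0.679  2.442  1.459  0.281 -0.004 -0.167] tip [0.581 0.235 0.22 ]
```

Emit:
{"api": "carry_out", "payload": {
  "deltas": [
    [0,0,0.35,0,0,0],
    [0,0,0.6,0.06,0,-0.04],
    [0.08,0.15,0.6,0.13,0,-0.08],
    [0.17,0.3,0.5,0.2,0,-0.12],
    [0.25,0.45,0.4,0.26,0,-0.16],
    [0.33,0.6,0.3,0.281,-0.004,-0.167],
    [0.33,0.6,0.3,0.281,-0.004,-0.167],
    [0.33,0.6,0.3,0.281,-0.004,-0.167]
  ]
}}

```text
clock: 5.05
tcp_pos: [0.5294, -0.0347, 0.0561]
tool_rot: [[0.097, 0.155, 0.983], [0.521, 0.834, -0.183], [-0.848, 0.53, 0.0]]
wrist_force: [0.3, -0.0, -1.9]
grip_width: 0.332
```

```bash
cat > rod.py <<'E'
# overlay rings and predicted rod
from look import *; from plan import *
def rodov(c,n,box,k,rack=RACK,L=TIP,drop=DROP):
    im,i=snap(c,n); s=r.state()
    rodov2(im,i,s,n,box,k,rack,L,drop)
def rodov2(im,i,s,n,box,k,rack,L,drop):
    R=s['tool_rot'];p=s['tcp_pos']
    overlay(im,i,box,k,rack=rack,out=f'pics/{n}o.png')
    o=cv2.imread(f'pics/{n}o.png'); 
    for e in(-.005,.005): 
        for q in (R[:,0],R[:,2]): draw(o,i,np.array([p+drop*R[:,0]+u*R[:,1]+e*q for u in(.025,L)]),np.array(box[:2]),k,(255,255,0))
    lo,ax,nn=rackaxis(rack); draw(o,i,np.array([lo-.06*ax,lo+.1*ax]),np.array(box[:2]),k,(0,200,255))
    cv2.imwrite(f'pics/{n}o.png',o)
    np.savez(f'{n}_s.npz',p=p,R=R)
E
python3 - <<'E'
from rod import *
rodov('wrist','w4',(0,0,560,420),1.42)
rodov('top','t4',(170,130,350,250),4.4)
rodov('side','s4',(190,120,330,310),3.1)
print(r.state()['tcp_pos'],r.state()['grip_width'])
E
```

```text
[ 0.52964471 -0.03510343  0.05638784] 0.3312416124220991
```

View pics/w4o.png

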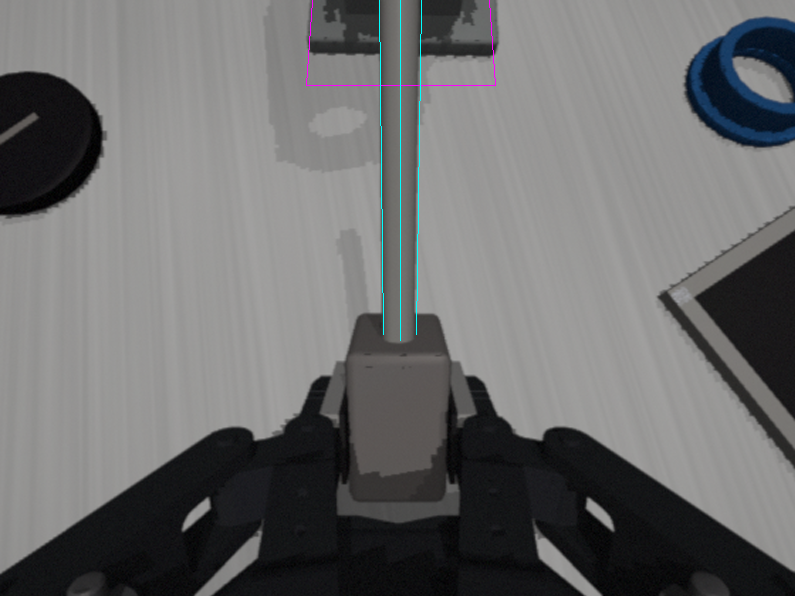

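View pics/t4o.png

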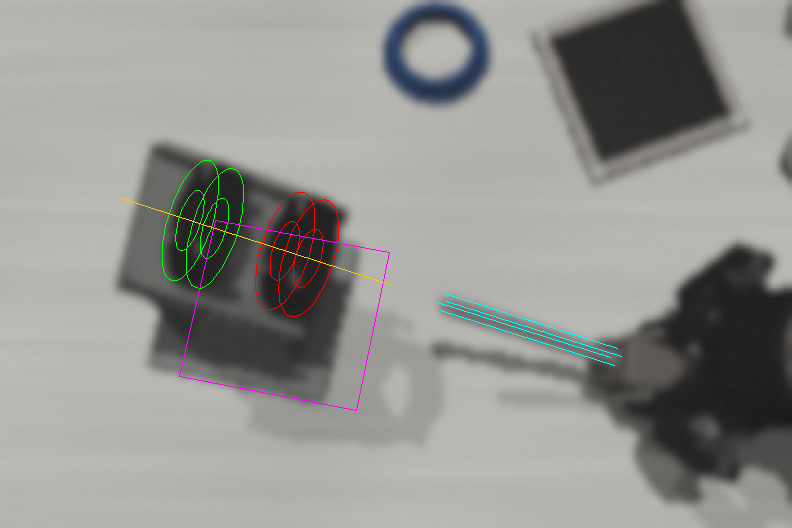

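View pics/s4o.png

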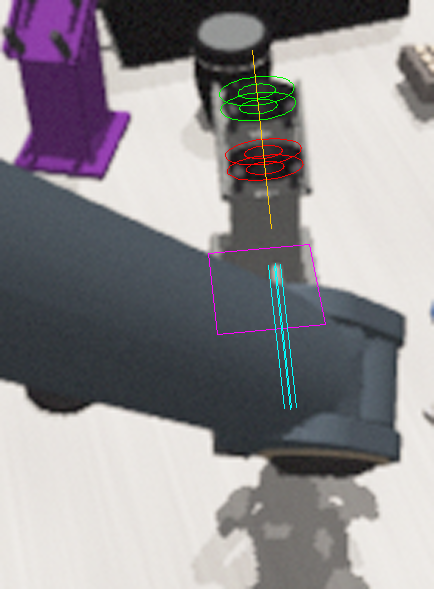

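Run:
```python
import cv2
a=cv2.imread('pics/t4.png'); cv2.imwrite('pics/t4c.png',cv2.resize(a[150:240,200:330],None,fx=6,fy=6,interpolation=cv2.INTER_CUBIC))
a=cv2.imread('pics/s4.png'); cv2.imwrite('pics/s4c.png',cv2.resize(a[130:220,240:310],None,fx=6,fy=6,interpolation=cv2.INTER_CUBIC))
a=cv2.imread('pics/t4o.png')
```

```text
(no output)
```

View pics/t4c.png

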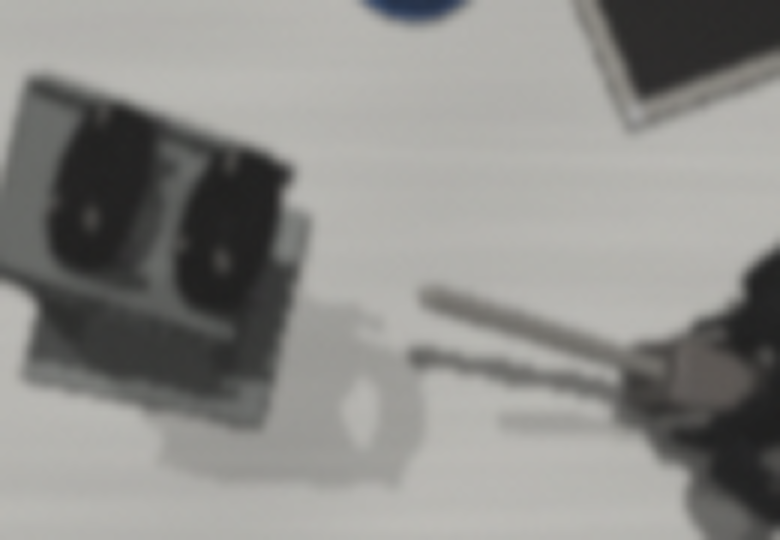

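View pics/s4c.png

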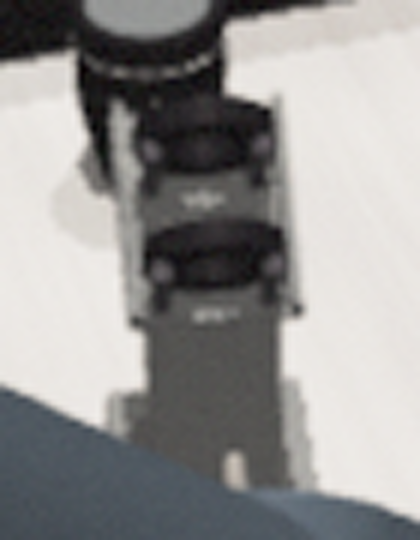

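Emit:
{"api": "carry_out", "payload": {
  "deltas": [
    [0.04,0.21,0.12,0,0,0],
    [0.08,0.42,0.25,0,0,0],
    [0.12,0.62,0.38,0,0,0],
    [0.16,0.83,0.51,0,0,0],
    [0.16,0.83,0.51,0,0,0],
    [0.16,0.83,0.51,0,0,0]
  ]
}}

```text
clock: 5.95
tcp_pos: [0.542, 0.0304, 0.0962]
tool_rot: [[0.098, 0.158, 0.983], [0.521, 0.833, -0.186], [-0.848, 0.53, -0.001]]
wrist_force: [-0.3, -0.1, -1.8]
grip_width: 0.332
```

Run:
```python
from rod import *
rodov('wrist','w5',(100,0,460,280),2.1)
rodov('top','t5',(190,150,320,240),6)
rodov('side','s5',(230,130,310,220),6)
for n,b in (('t5',(190,150,320,240)),('s5',(230,130,310,220))):
    a=cv2.imread(f'pics/{n}.png'); c=cv2.resize(a[b[1]:b[3],b[0]:b[2]],None,fx=6,fy=6,interpolation=cv2.INTER_CUBIC); cv2.imwrite(f'pics/{n}c.png',c)
print(r.state()['tcp_pos'],r.state()['wrist_force'])
```

```text
[0.54191503 0.02991496 0.09592273] [-0.13704269 -0.56561932 -2.01491045]
```

View pics/w5o.png

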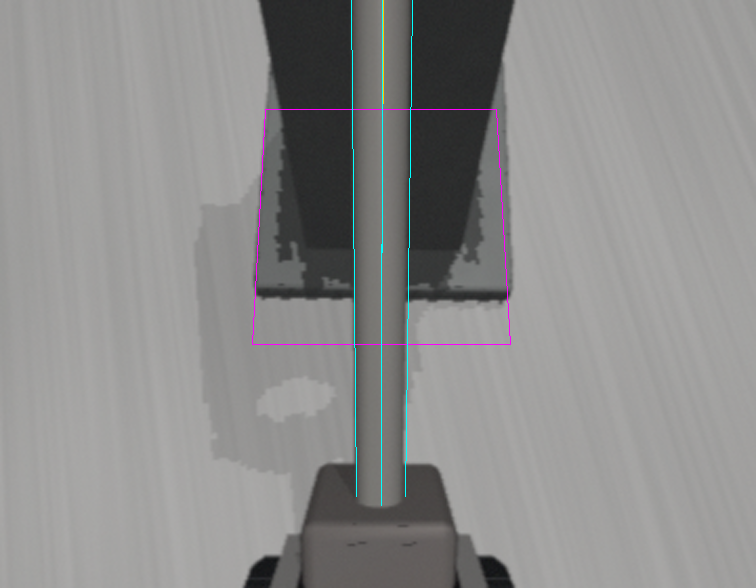

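View pics/t5o.png

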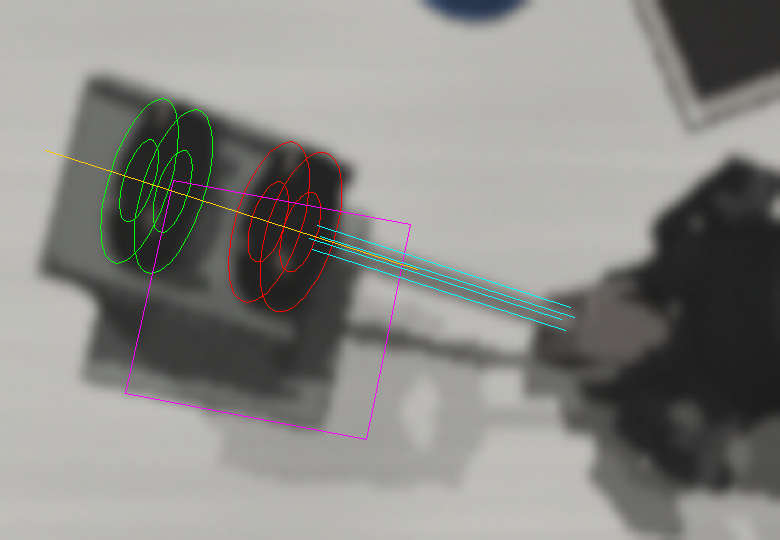

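View pics/s5o.png

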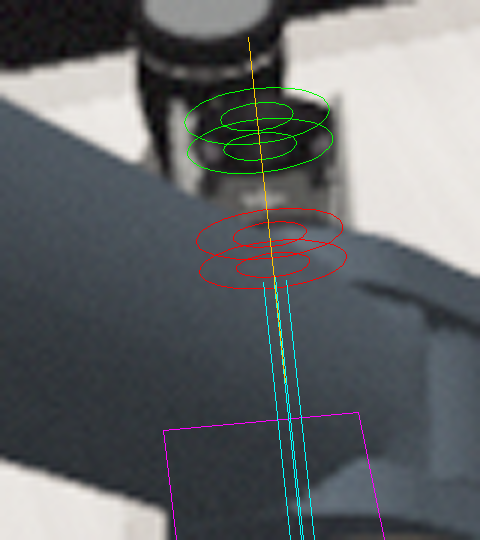

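View pics/s5c.png

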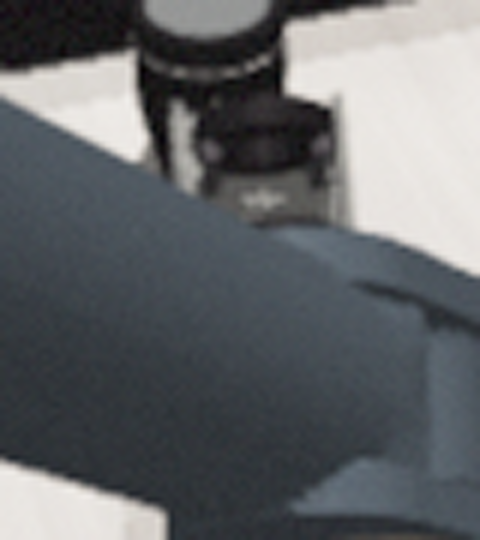

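View pics/t5c.png

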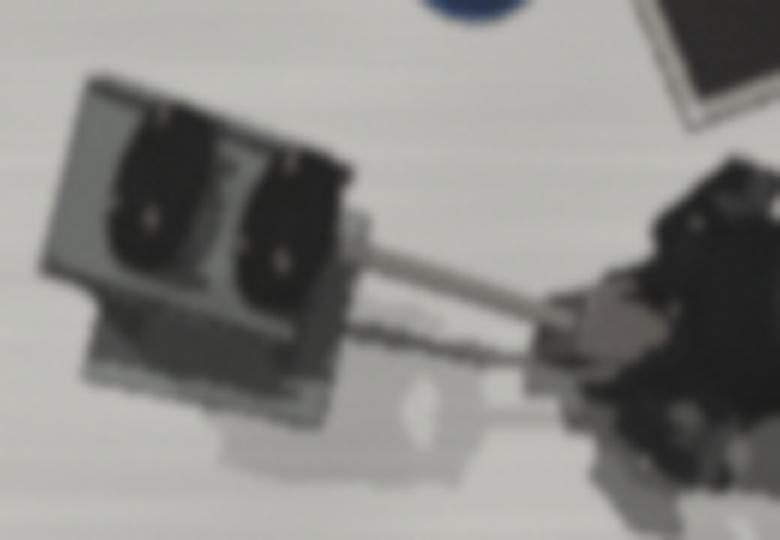

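Emit:
{"api": "carry_out", "payload": {
  "deltas": [
    [0.03,0.14,0.09,0,0,0],
    [0.06,0.28,0.18,0,0,0],
    [0.09,0.42,0.27,0,0,0],
    [0.1,0.5,0.32,0,0,0],
    [0.1,0.5,0.32,0,0,0]
  ]
}}

```text
clock: 6.72
tcp_pos: [0.5501, 0.0717, 0.1226]
tool_rot: [[0.098, 0.156, 0.983], [0.521, 0.833, -0.184], [-0.848, 0.531, 0.0]]
wrist_force: [-0.5, -0.1, -2.0]
grip_width: 0.332
```

Run:
```python
from rod import *
rodov('top','t6',(190,150,320,240),6)
for n,b in (('t6',(190,150,320,240)),):
    a=cv2.imread(f'pics/{n}.png'); c=cv2.resize(a[b[1]:b[3],b[0]:b[2]],None,fx=6,fy=6,interpolation=cv2.INTER_CUBIC); cv2.imwrite(f'pics/{n}c.png',c)
print(r.state()['tcp_pos'],r.state()['wrist_force'])
```

```text
[0.55002236 0.07100308 0.12218601] [-0.5242059  -0.01136533 -1.93417986]
```

View pics/t6c.png

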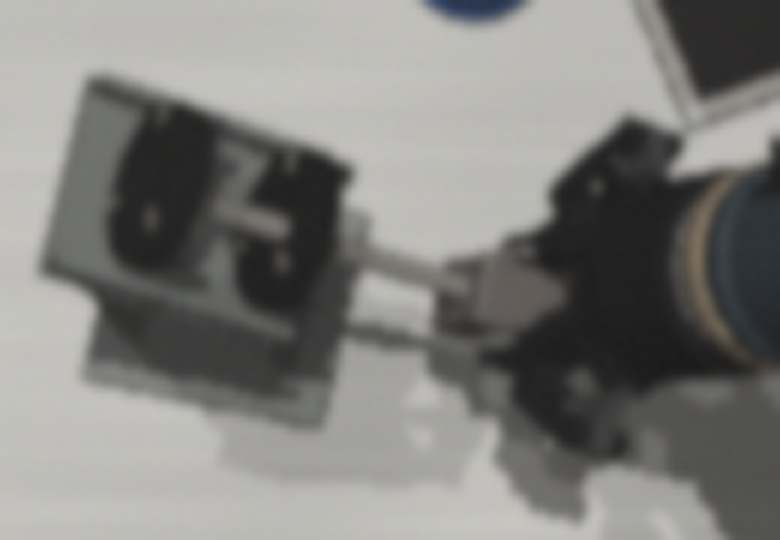

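Emit:
{"api": "carry_out", "payload": {
  "deltas": [
    [0.03,0.14,0.09,0,0,0],
    [0.06,0.28,0.18,0,0,0],
    [0.09,0.42,0.27,0,0,0],
    [0.1,0.53,0.34,0,0,0],
    [0.1,0.53,0.34,0,0,0]
  ]
}}

```text
clock: 7.4
tcp_pos: [0.5581, 0.1145, 0.15]
tool_rot: [[0.098, 0.156, 0.983], [0.522, 0.833, -0.184], [-0.847, 0.531, 0.001]]
wrist_force: [0.4, -1.5, -2.3]
grip_width: 0.334
```

Run:
```python
from rod import *
rodov('top','t7',(190,150,320,240),6)
snap('wrist','w7')
for n,b in (('t7',(190,150,320,240)),):
    a=cv2.imread(f'pics/{n}.png'); c=cv2.resize(a[b[1]:b[3],b[0]:b[2]],None,fx=6,fy=6,interpolation=cv2.INTER_CUBIC); cv2.imwrite(f'pics/{n}c.png',c)
print(r.state()['tcp_pos'],r.state()['wrist_force'])
```

```text
[0.55796461 0.11305264 0.14913708] [ 0.65543911 -0.60767939 -1.09014213]
```

View pics/t7c.png

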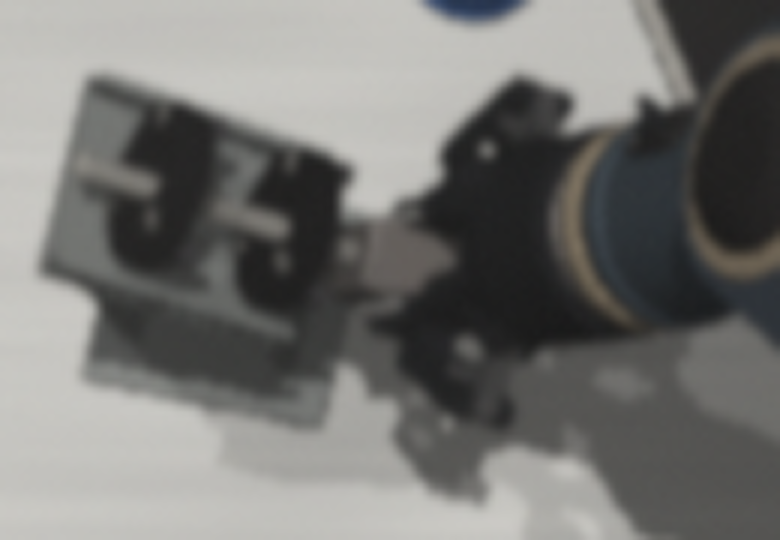

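View pics/w7.png

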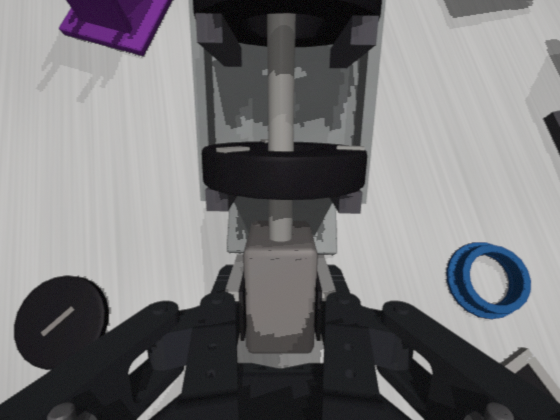

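Emit:
{"api": "carry_out", "payload": {
  "deltas": [
    [-0.01,-0.05,0.1,0,0,0],
    [-0.02,-0.09,0.18,0,0,0],
    [-0.02,-0.13,0.27,0,0,0],
    [-0.03,-0.18,0.36,0,0,0],
    [-0.04,-0.22,0.45,0,0,0],
    [-0.05,-0.27,0.54,0,0,0],
    [-0.06,-0.32,0.63,0,0,0],
    [-0.07,-0.38,0.74,0,0,0],
    [-0.08,-0.44,0.85,0,0,0],
    [-0.09,-0.5,0.97,0,0,0],
    [-0.09,-0.5,0.97,0,0,0]
  ]
}}

```text
clock: 8.88
tcp_pos: [0.5515, 0.0727, 0.2278]
tool_rot: [[0.1, 0.158, 0.982], [0.521, 0.833, -0.187], [-0.848, 0.53, 0.001]]
wrist_force: [0.4, -1.0, -4.0]
grip_width: 0.332
```

```bash
python3 look.py wrist:w8 top:t8; python3 -c "
import cv2
a=cv2.imread('pics/t8.png'); cv2.imwrite('pics/t8c.png',cv2.resize(a[130:240,180:330],None,fx=5,fy=5))"
```

```text
(no output)
```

View pics/w8.png

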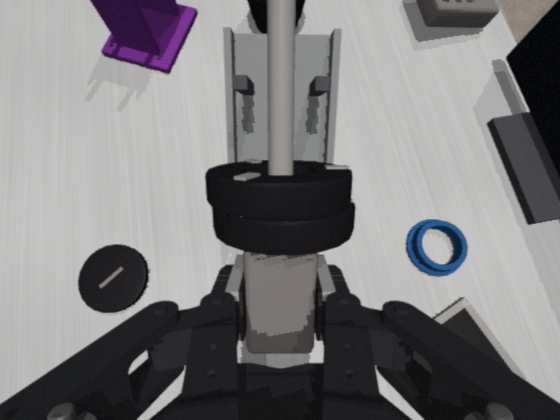

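View pics/t8c.png

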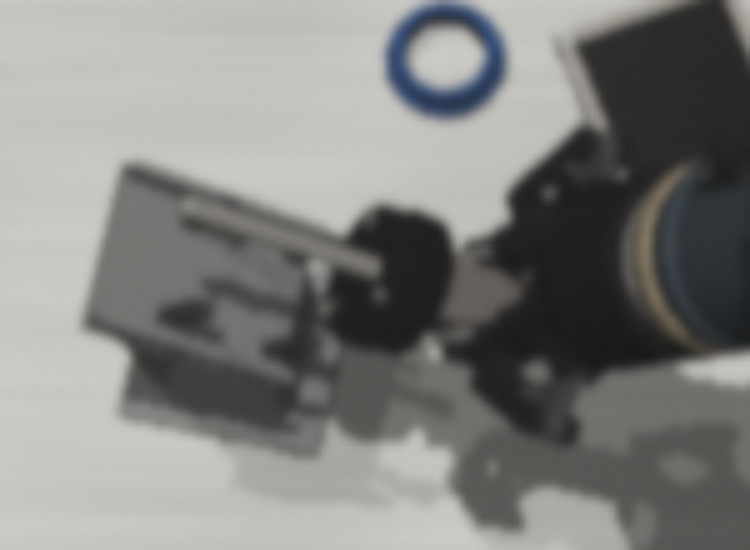

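Emit:
{"api": "carry_out", "payload": {
  "deltas": [
    [0,-0.06,0.08,0,0,0],
    [-0.01,-0.2,0.18,0,0,0],
    [-0.02,-0.4,0.25,0,0,0],
    [-0.03,-0.62,0.3,0,0,0.01],
    [-0.04,-0.85,0.3,0,0,0.02]
  ]
}}

```text
clock: 9.6
tcp_pos: [0.548, 0.0033, 0.2514]
tool_rot: [[0.078, 0.124, 0.989], [0.524, 0.839, -0.147], [-0.848, 0.53, 0.001]]
wrist_force: [-0.5, 0.5, -2.9]
grip_width: 0.334
```

Emit:
{"api": "carry_out", "payload": {
  "deltas": [
    [-0.01,-0.25,0,0,0,0.005],
    [-0.02,-0.5,0,0,0,0.01],
    [-0.03,-0.75,0,0,0,0.015],
    [-0.04,-1,0,0,0,0.02]
  ]
}}

```text
clock: 10.1
tcp_pos: [0.5444, -0.0762, 0.2508]
tool_rot: [[0.056, 0.09, 0.994], [0.528, 0.843, -0.106], [-0.848, 0.531, -0.001]]
wrist_force: [0.2, 0.8, -3.5]
grip_width: 0.329
```

Emit:
{"api": "carry_out", "payload": {
  "deltas": [
    [-0.01,-0.25,0,0,0,0.005],
    [-0.02,-0.5,0,0,0,0.01],
    [-0.03,-0.75,0,0,0,0.015],
    [-0.04,-1,0,0,0,0.02]
  ]
}}

```text
clock: 10.6
tcp_pos: [0.5413, -0.1561, 0.2509]
tool_rot: [[0.035, 0.056, 0.998], [0.53, 0.846, -0.066], [-0.848, 0.531, -0.001]]
wrist_force: [-0.5, -0.1, -3.2]
grip_width: 0.337
```

Emit:
{"api": "carry_out", "payload": {
  "deltas": [
    [-0.01,-0.25,0,0,0,0.005],
    [-0.02,-0.5,0,0,0,0.01],
    [-0.03,-0.75,0,0,0,0.015],
    [-0.04,-1,0,0,0,0.02]
  ]
}}

```text
clock: 11.1
tcp_pos: [0.5381, -0.2361, 0.2509]
tool_rot: [[0.013, 0.023, 1.0], [0.53, 0.847, -0.026], [-0.848, 0.531, -0.001]]
wrist_force: [-0.5, 0.1, -3.1]
grip_width: 0.333
```

Emit:
{"api": "carry_out", "payload": {
  "deltas": [
    [-0.01,-0.25,0,0,0,0],
    [-0.02,-0.5,0,0,0,0],
    [-0.03,-0.75,0,0,0,0],
    [-0.04,-1,0,0,0,0]
  ]
}}

```text
clock: 11.6
tcp_pos: [0.5348, -0.3161, 0.2509]
tool_rot: [[0.014, 0.023, 1.0], [0.53, 0.847, -0.027], [-0.848, 0.531, -0.001]]
wrist_force: [0.4, 0.5, -3.0]
grip_width: 0.332
```

```bash
python3 look.py wrist:w9
python3 - <<'E'
from plan import *
np.set_printoptions(precision=3,suppress=True)
R=toolR(np.radians(87),np.radians(12)); L=toolR(np.radians(87),0)
d,s=delta(np.array([.53,-.39,.12]),R); print(d,s['tcp_pos'],s['wrist_force'])
d,s=delta(np.array([.53,-.39,.038]),L); print(d)
E
```

```text
[-0.056 -0.876 -1.627 -0.173  0.007 -0.01 ] [ 0.534 -0.32   0.25 ] [ 0.634 -4.106 -3.843]
[-0.056 -0.876 -2.652 -0.278  0.011 -0.01 ]
```

View pics/w9.png

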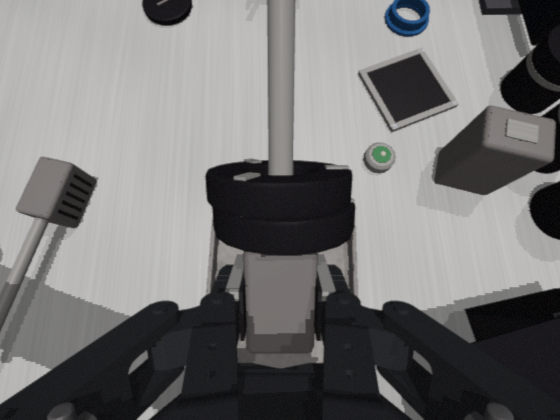

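Emit:
{"api": "carry_out", "payload": {
  "deltas": [
    [-0.01,-0.22,-0.1,0,0,0],
    [-0.02,-0.45,-0.3,0,0,0],
    [-0.04,-0.65,-0.5,0,0,0],
    [-0.05,-0.8,-0.7,0,0,-0.005],
    [-0.055,-0.87,-0.85,0,0,-0.01],
    [-0.055,-0.87,-0.95,0,0,-0.01],
    [-0.055,-0.87,-0.95,0,0,-0.01]
  ]
}}

```text
clock: 12.52
tcp_pos: [0.5305, -0.3834, 0.1746]
tool_rot: [[0.023, 0.039, 0.999], [0.531, 0.846, -0.046], [-0.847, 0.532, -0.001]]
wrist_force: [0.1, -0.4, -3.1]
grip_width: 0.33
```

Emit:
{"api": "carry_out", "payload": {
  "deltas": [
    [0,0,-0.15,-0.03,0.001,0],
    [0,0,-0.3,-0.07,0.003,0],
    [0,0,-0.45,-0.11,0.004,0],
    [0,0,-0.6,-0.15,0.005,0],
    [0,0,-0.7,-0.19,0.007,0],
    [0,0,-0.8,-0.22,0.009,0],
    [0,0,-0.8,-0.22,0.009,0]
  ]
}}

```text
clock: 13.4
tcp_pos: [0.5314, -0.3815, 0.1119]
tool_rot: [[0.007, 0.042, 0.999], [0.12, 0.992, -0.043], [-0.993, 0.12, 0.002]]
wrist_force: [-0.5, -0.4, -3.4]
grip_width: 0.332
```

```bash
python3 look.py wrist:w10 top:t10
python3 - <<'E'
from plan import *
np.set_printoptions(precision=3,suppress=True)
L=toolR(np.radians(87),0)
d,s=delta(np.array([.53,-.39,.0385]),L); print(d,s['tcp_pos'],s['wrist_force'])
a=cv2.imread('pics/t10.png'); cv2.imwrite('pics/t10c.png',cv2.resize(a[150:270,340:500],None,fx=5,fy=5))
E
```

```text
[-0.013 -0.075 -0.916 -0.06   0.004 -0.003] [ 0.531 -0.384  0.112] [ 0.033  0.584 -3.406]
```

View pics/w10.png

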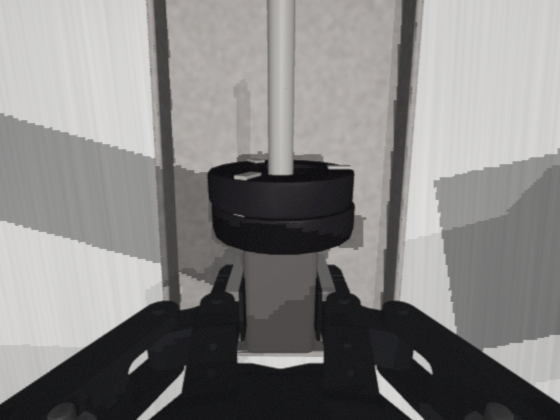

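View pics/t10c.png

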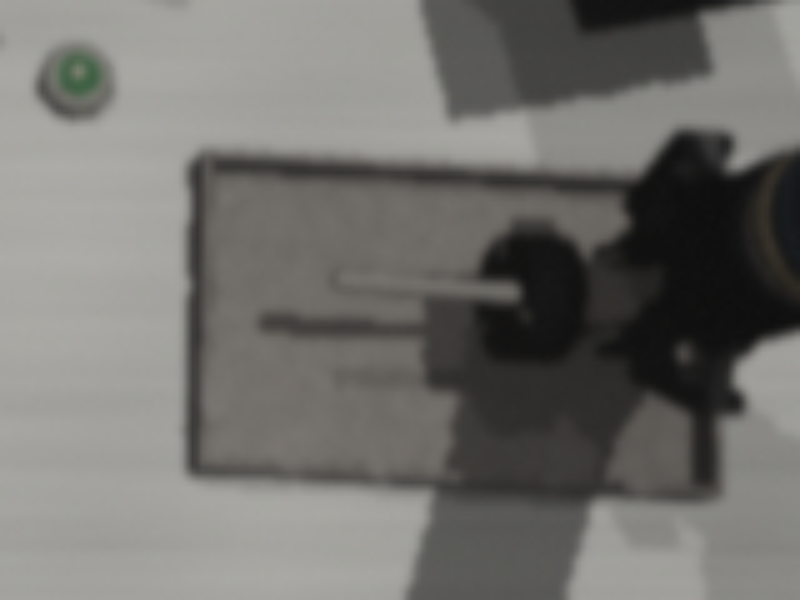

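Emit:
{"api": "carry_out", "payload": {
  "deltas": [
    [-0.01,0,-0.12,-0.02,0.001,0],
    [-0.01,0,-0.25,-0.04,0.002,0],
    [-0.01,0,-0.38,-0.06,0.004,-0.003],
    [-0.01,0,-0.5,-0.06,0.004,-0.003],
    [-0.01,0,-0.6,-0.06,0.004,-0.003],
    [-0.01,0,-0.68,-0.06,0.004,-0.003],
    [-0.01,0,-0.74,-0.06,0.004,-0.003],
    [-0.01,0,-0.78,-0.06,0.004,-0.003],
    [-0.01,0,-0.78,-0.06,0.004,-0.003]
  ]
}}

```text
clock: 14.62
tcp_pos: [0.5297, -0.3845, 0.0485]
tool_rot: [[-0.0, 0.053, 0.999], [-0.001, 0.999, -0.053], [-1.0, -0.001, -0.0]]
wrist_force: [-0.5, -0.2, -2.0]
grip_width: 0.333
```

```bash
python3 look.py wrist:w11
python3 - <<'E'
from workcell import r
s=r.state(); print(s['tcp_pos'],s['wrist_force'],s['tool_rot'])
E
```

```text
[ 0.52982536 -0.38450787  0.04872977] [ 0.17444773 -0.86586293 -2.11761069] [[ 1.80983327e-04  5.25532734e-02  9.98618106e-01]
 [-1.43434465e-03  9.98617108e-01 -5.25529609e-02]
 [-9.99998955e-01 -1.42285133e-03  2.56112554e-04]]
```

View pics/w11.png

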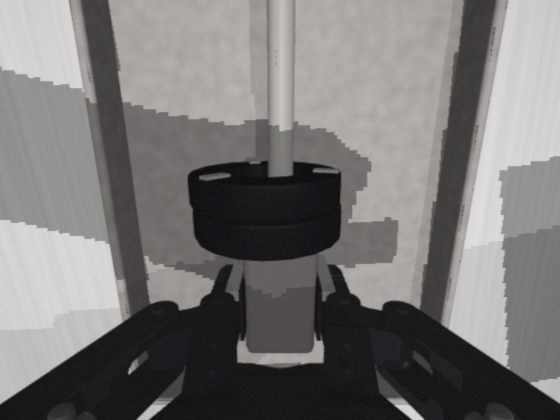

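Emit:
{"api": "carry_out", "payload": {
  "deltas": [
    [0,0,-0.04,0,0,0],
    [0,0,-0.08,0,0,0],
    [0,0,-0.11,0,0,0],
    [0,0,-0.13,0,0,0],
    [0,0,-0.13,0,0,0]
  ]
}}

```text
clock: 15.3
tcp_pos: [0.5296, -0.3843, 0.0379]
tool_rot: [[-0.0, 0.052, 0.999], [-0.001, 0.999, -0.052], [-1.0, -0.001, -0.0]]
wrist_force: [-0.3, -0.7, -2.1]
grip_width: 0.331
```

Emit:
{"api": "carry_out", "payload": {
  "deltas": [
    [0,0,-0.01,0,0,0],
    [0,0,-0.015,0,0,0],
    [0,0,-0.015,0,0,0]
  ]
}}

```text
clock: 15.68
tcp_pos: [0.5298, -0.3843, 0.0375]
tool_rot: [[-0.0, 0.052, 0.999], [-0.001, 0.999, -0.052], [-1.0, -0.001, -0.0]]
wrist_force: [-2.6, 0.8, 3.5]
grip_width: 0.335
```

Contact with the floor: the force has turned upward, about 3.5 N. Opening the hand.

Emit:
{"api": "carry_out", "payload": {
  "deltas": [
    [0,0,0,0,0,0],
    [0,0,0,0,0,0],
    [0,0,0,0,0,0],
    [0,0,0,0,0,0],
    [0,0,0,0,0,0],
    [0,0,0,0,0,0],
    [0,0,0,0,0,0],
    [0,0,0,0,0,0]
  ],
  "hand": 80,
  "grip_force": 40
}}

```text
clock: 16.68
tcp_pos: [0.5297, -0.3843, 0.037]
tool_rot: [[-0.0, 0.052, 0.999], [-0.001, 0.999, -0.052], [-1.0, -0.001, 0.0]]
wrist_force: [-0.2, -0.0, 0.4]
grip_width: 0.802
```

```bash
python3 look.py wrist:w12
```

```text
(no output)
```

View pics/w12.png

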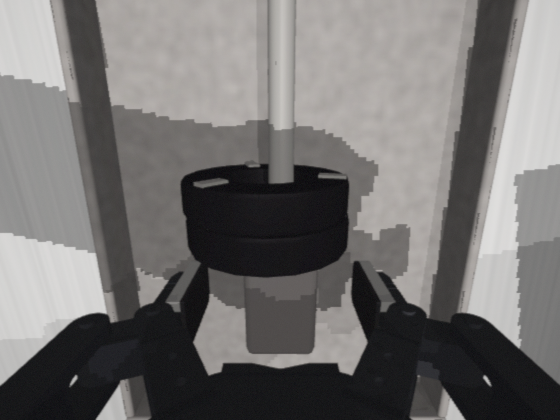

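Emit:
{"api": "carry_out", "payload": {
  "deltas": [
    [0,0,0.1,0,0,0],
    [0,0,0.25,0,0,0],
    [0,0,0.45,0,0,0],
    [0,0,0.7,0,0,0],
    [0,0,1,0,0,0]
  ]
}}

```text
clock: 17.35
tcp_pos: [0.5298, -0.3844, 0.1187]
tool_rot: [[0.0, 0.052, 0.999], [-0.002, 0.999, -0.052], [-1.0, -0.001, 0.0]]
wrist_force: [1.1, -0.1, 0.1]
grip_width: 0.798
```

Emit:
{"api": "carry_out", "payload": {
  "deltas": [
    [0,0,0.4,0,0,0],
    [0,-0.3,0.8,0,0,0],
    [0,-0.7,1,0,0,0],
    [0,-0.7,1,0,0,0]
  ]
}}

```text
clock: 17.85
tcp_pos: [0.5293, -0.4442, 0.1999]
tool_rot: [[0.003, 0.057, 0.998], [-0.006, 0.998, -0.057], [-1.0, -0.005, 0.003]]
wrist_force: [-0.9, -0.3, -0.8]
grip_width: 0.799
```

```bash
python3 look.py wrist:w13 top:t13 side:s13
```

```text
(no output)
```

View pics/w13.png

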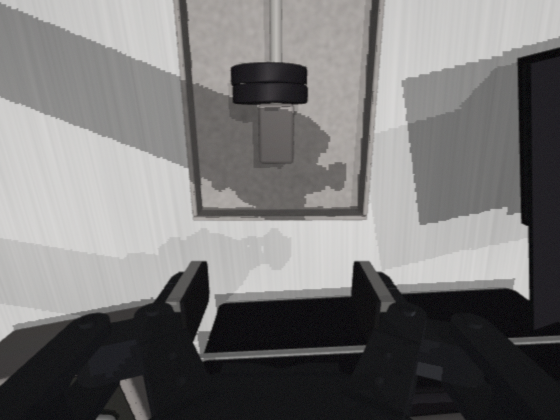

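View pics/t13.png

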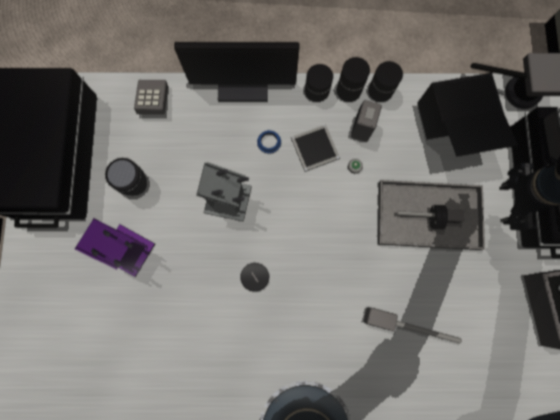

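View pics/s13.png

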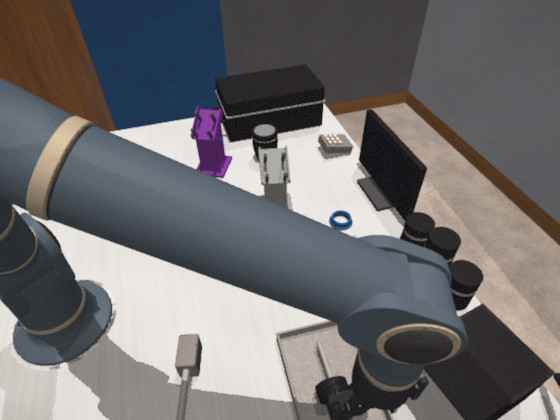

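The bar lies in the tray at about (440,215) in the top view, with both rings on its rod. The bystanders are where they were at the start, and the gripper is clear.

Run:
```python
from workcell import r
s=r.state(); print(s['clock'],s['wrist_force'],s['qvel'].round(3))
print(r.finish_job())
```

```text
18.0 [ 0.47374467  0.3965338  -0.33639015] [-0.011  0.005 -0.005  0.014  0.003 -0.003  0.   ]
the job is handed in; nothing more can be done
None
```

The job is done and handed in at 18.0 s of the 61 s allowed. I took the bar by its grip block and ran its rod, tip up 32 degrees, through both rings. I lifted the rings off square to the ramp, carried them over, set the bar level on the tray floor, let go and backed off.

**Last checks:**
- **Bar and rings:** the wrist and top pictures show the bar lying in the tray with both rings on its rod, next to the block. The rack is empty.
- **Other gear:** everything looks the same in the top picture as at the start. I compared it by eye only.
- **Forces:** no wrist reading went over about 6 N, and it was about 0 N at hand-in. These were read at the end of each move or picture, so a brief peak in between would not show.

**Measurements that disagreed:**
- The top and side views put the bar and rings 1–4 mm away from where the wrist camera did. That was within the 11 mm play of the rod in the holes.
- The rack's base did not sit centred under its stated origin; it was about 19 mm farther along +x. I aimed at the rings themselves instead.

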